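# Draw a sample carrier tight with its cam lock

## Robot

A 7-joint arm with a two-finger parallel gripper is mounted at the origin on the work surface; the furniture and walls round the work are solid. World frame = base frame: x ahead of the robot, y to its left, z up, the work surface at z = 0. Lengths are in m, angles in degrees, forces in N, time in s.
With the tool pointing down it reaches from about 0.425 to 0.875 m from the base axis. Payload 8.4 kg.
Tool frame: the origin (TCP) lies between the finger pads; the fingertips stand 19 mm ahead of it and the grasp point (between the pads) is the TCP; z points along the fingers, y is the line along which they close (so a half turn about z gives the same grasp; the last joint's range is limited). The gripper opens to 85 mm and grips with 20 to 120 N. Pads are 22 mm wide; open, the fingers measure 114 mm over their backs; the gripper's body (76 mm by 85 mm) begins 54 mm behind the grasp point. The pads swing forward as they close: fully open they stand 13 mm farther back than shut.
Start: joints at [59.003, 19.091, 2.286, 83.961, -0.768, 76.965, -3.352], TCP at [0.278, -0.588, 0.25] pointing down, gripper open.
Joint ranges: [-147.57, 147.57], [-21.85, 119.76], [-74.77, 79.35], [14.55, 137.4], [-85.83, 265.84], [4.83, 119.75], [-152.11, 152.11]. Speed limits (degrees/s): [127.2, 127.2, 159.86, 159.86, 180, 180, 180].

## Interface

Orientations are given as a 3x3 rotation matrix whose columns are the frame's x, y, z axes.
In Python, from cell import r gives the robot as it stands.
- The arm moves only by the tool inch_along, called after "Call:" by a JSON object that holds its "fn" and its "kwargs". Schema: {"type":"object","properties":{"moves":{"type":"array","items":{"type":"array","prefixItems":[{"type":"number"},{"type":"array","items":{"type":"number"},"minItems":3,"maxItems":3},{"type":"number"}],"minItems":3,"maxItems":3},"minItems":1,"maxItems":10},"grip_force":{"type":"number"},"only":{"type":"string"},"quiet":{"type":"boolean"},"lines":{"type":"string"}},"required":["moves"],"additionalProperties":false}. moves is a list of rows, 1 to 10 of them, each written [opening, [dx, dy, dz], turn]: the finger opening in m, then dx, dy, dz in normalised numbers (1 is 0.2 m), then a turn about the tool's z in normalised numbers (1 is 180 degrees); each row shifts and turns the commanded pose from where the row before left it, along the tool's axes as they then stand; what a row does not reach is not made up. A row lasts 1/8 s, in which the tool goes at most 0.0625 m and 10.7 degrees, less where a joint would pass 70% of its speed; a pose out of reach is approached as far as the arm can. The fingers move at their own pace and stop on an object; grip_force is the grip in N (left out, the last holds). Time passes only in rows, so rows that do not move let the fingers close. The tool returns the time, the measured TCP pose, the force, the opening and the grip force at its end. only (a regular expression) keeps the lines of the reply that match it, lines (a string "A,B") keeps lines A to B, and quiet returns only ok. Shift and turn numbers lie between -1 and 1, and a call with a number outside is refused. Input that does not fit is refused with a message, and nothing moves.
- r.state(): the state, without advancing time (a new reading comes with each control period).
- r.read_camera(name): name is "scene" or "top" or "wrist"; returns the picture (420x560x3 uint8, red, green, blue); there is no depth.
- r.camera_params(name): a dict with "mtx" (3x3 intrinsics, pixels), "camera_from_world" (4x4, takes a point from world to camera coordinates). Camera axes: x right, y down, z forward; pixel columns grow to the right and rows downward; lengths in m; the calibration is good to about 2 mm. The wrist camera is an equidistant fisheye: a pixel r from the principal point sees the ray r / f radians off the axis. A picture is of the moment at which its call begins: read the wrist's pose just before it. camera_params takes no time and is no camera call; for the wrist camera it gives the pose at the moment of the call.
- r.close_job(): hands the job in; it is judged then, once.
The state is a dict: "clock": time; "joints": joint angles; "dq": joint speeds; "joint_torque": joint torques, N m; "tool_pos": TCP position; "tcp_rot": TCP orientation; "ft_force": force on the tool from outside, world axes, zero at the start; "ft_torque": the same for the moment, N m; "gripper_width": finger opening in m; "grasp_force": force on a finger pad.
Only numpy, scipy, OpenCV 4.12 (cv2) and the standard library are available. Lean on these libraries where they do the work, as an engineer would, in place of code of your own. Each camera call takes 0.05 s, during which the arm holds its last target. There are 200 camera calls.

## Task

Two identical cam-lock docks stand on the counter, one holding the white block with the sample tubes, the other empty. Lock the block in its dock: swing the upright handle of its steel cam disc half a turn clockwise (seen from above) until it stops, so that the hook catches the stud and draws the block tight against its stops, then let go. Do not turn the handle of the empty dock.

Things in the scene. Friction and masses are not known exactly. Their poses are not given: they have to be found in the camera images.
- dock: Fixed grey dock under the tube block, plate 235 x 112 x 8 mm. Origin: on the counter (here z = 5 mm), on the vertical turning axis of its steel cam disc (radius 58 mm, top at 30 mm). +x points from cam to tube block, z up; plate x -65 to 170 mm, y +-56. Rails 24 mm high guide the block along x; stops 42 mm high at x 62 to 70 mm. All but the handle is under 34 mm there.
- carrier: Loose white block, 80 (x) x 90 x 45 mm, with five tubes (tops 124 mm up), about 0.35 kg, on the dock's plate between its rails. Origin: centre of underside; axes as the dock's. A flat bar leads from it to an upright 10 mm stud, 82 mm from the origin towards -x, standing in the mouth of the cam's slot. At first 123 to 125 mm from the dock's origin; drawn tight, 110 mm.
- cam_handle (a point): Handle post on the tube block's cam: upright, round, 12 mm thick, fixed to the disc 42 mm from its axis, 30 to 80 mm above the counter (this point: 60). Starts at the dock's -y side (up to 0.25 rad on), goes clockwise by the -x side to a hard stop at the +y side. Needs under 10 N, stays where left. Gripped from above it can slip round in the fingers, so the wrist need not turn.
- spare_cam_handle (a point): The same point on the identical handle post of the empty dock, whose cam axis is 175 to 210 mm from the other's. Not to be moved. A raised edge of the counter, 62 mm high, runs past the cam ends of both docks.

How it is judged:
By the outcome, as a careful person would: the job done as asked, in the order asked, and still so for the second after the job is handed in, with the robot touching nothing.
It also fails if it takes over 43 s, if anything falls off the work surface, if the arm or the gripper's body presses on something with over 40 N, if the wrist force passes 120 N, or if a joint passes its speed limit or range.

## Working session

There is one attempt and no reset: what is moved stays moved. The work goes in short steps, Python scripts to look and compute and a tool call to move; the robot and the scene stay as the last step left them, time stands still between calls to the robot, and variables do not carry over. Pictures are saved under pics/ and viewed, at most 10 in all, crops included, and the job is handed in when it is done.

```bash
mkdir -p pics; ls
```

Run:
```python
from cell import r
import cv2,numpy as np
for n in("scene","top","wrist"):
    p=r.camera_params(n);im=r.read_camera(n);cv2.imwrite(f"pics/{n}0.png",im[:,:,::-1])
    print(n,np.round(p["mtx"],1).tolist(),np.round(p["camera_from_world"],3).tolist())
s=r.state();print(s["clock"],s["tool_pos"],np.round(s["tcp_rot"],3).tolist(),s["gripper_width"])
a=[cv2.imread(f"pics/{n}0.png") for n in("scene","top")]
```

```text
cell.py
pics
scene [[519.0, 0.0, 277.7], [0.0, 519.0, 207.2], [0.0, 0.0, 1.0]] [[-0.746, -0.665, 0.01, 0.594], [-0.519, 0.572, -0.635, 0.054], [0.416, -0.479, -0.773, 0.913], [0.0, 0.0, 0.0, 1.0]]
top [[443.2, 0.0, 277.2], [0.0, 443.2, 203.0], [0.0, 0.0, 1.0]] [[-0.021, -1.0, 0.013, 0.385], [-0.985, 0.018, -0.174, 0.437], [0.174, -0.017, -0.985, 0.877], [0.0, 0.0, 0.0, 1.0]]
wrist [[325.2, 0.0, 283.7], [0.0, 325.2, 210.2], [0.0, 0.0, 1.0]] [[0.427, -0.904, -0.003, -0.649], [-0.873, -0.413, 0.259, -0.033], [-0.236, -0.108, -0.966, 0.38], [0.0, 0.0, 0.0, 1.0]]
0.15 [ 0.27774817 -0.5873059   0.24960564] [[0.904, 0.428, -0.001], [0.428, -0.904, 0.001], [-0.0, -0.001, -1.0]] 0.08530053817504203
```

View pics/top0.png

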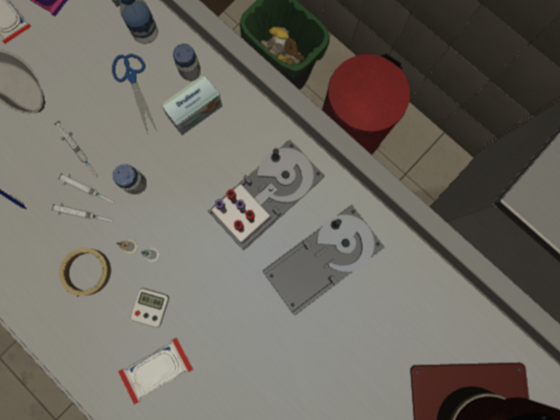

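View pics/scene0.png

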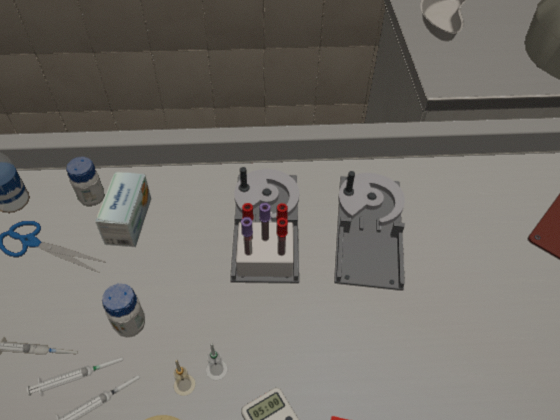

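Run:
```python
import cv2,numpy as np
a=cv2.imread("pics/top0.png")[130:290,200:400];b=cv2.imread("pics/scene0.png")[150:290,220:420]
cv2.imwrite("pics/c1.png",cv2.resize(a,(750,600),interpolation=cv2.INTER_CUBIC))
cv2.imwrite("pics/c2.png",cv2.resize(b,(800,560),interpolation=cv2.INTER_CUBIC))
```

```text
(no output)
```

View pics/c1.png

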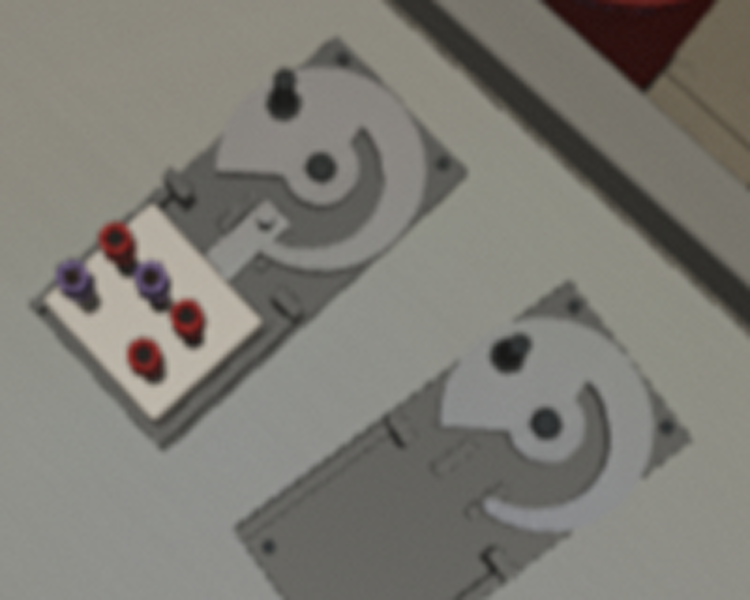

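View pics/c2.png

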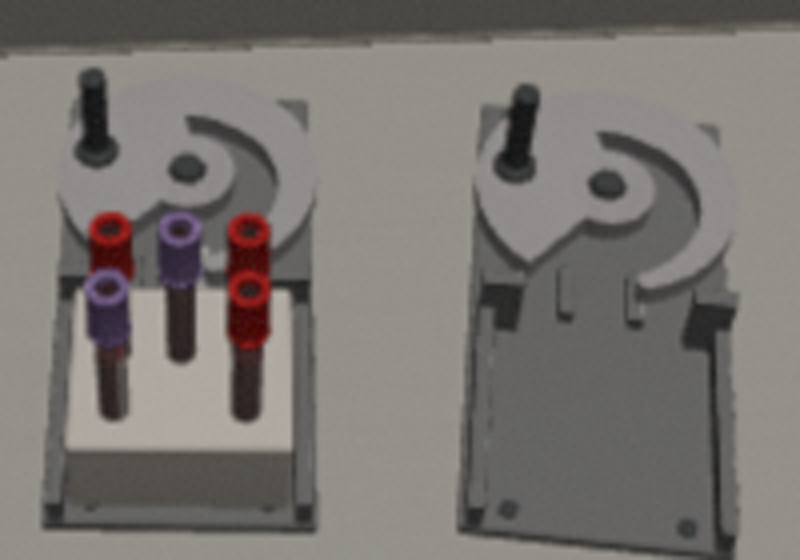

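The top crop c1 shows the block's post from base (283,101) to top (286,74), with the axis bolt at (321,168) and plate corners (338,38), (467,172), (162,447). The scene crop c2 shows the post top at (92,75), base at (97,150) and bolt at (187,167).

Create h.py:
```python
from cell import r
import numpy as np
def ray(n,u,v):
    p=r.camera_params(n);T=np.linalg.inv(p["camera_from_world"]);d=T[:3,:3]@np.linalg.solve(p["mtx"],[u,v,1.]);return T[:3,3],d/np.linalg.norm(d)
def onz(n,u,v,z):
    o,d=ray(n,u,v);return o+d*(z-o[2])/d[2]
def two(a,b):
    (o,d),(p,e)=a,b;t=np.linalg.lstsq(np.c_[d,-e],p-o,rcond=None)[0];x=o+t[0]*d;y=p+t[1]*e;return (x+y)/2,np.linalg.norm(x-y)
c1=lambda u,v:("top",200+u/3.75-.37,130+v/3.75-.37)
c2=lambda u,v:("scene",220+u/4-.37,150+v/4-.37)
```

Run:
```python
from h import *
np.set_printoptions(precision=4,suppress=True)
for nm,a,b,z in(("top",(286,74),(92,75),.085),("base",(283,101),(97,150),.036),("bolt",(321,168),(187,167),.037),("spbolt",(545,424),(607,184),.037),("sptop",(517,346),(526,92),.085)):
    print(nm,*two(ray(*c1(*a)),ray(*c2(*b))),onz(*c1(*a),z),onz(*c2(*b),z))
for c in((338,38),(467,172),(162,447),(30,303)): print(onz(*c1(*c),.013))
for c in((45,522),(315,522)): print(onz(*c2(*c),.013))
print(onz(*c1(750,325),.067))
```

```text
top [0.5426 0.3773 0.0869] 0.0021702095840121674 [0.5441 0.3779 0.085 ] [0.5428 0.3757 0.085 ]
base [0.541  0.3786 0.0406] 0.0022396211953794225 [0.5433 0.3791 0.036 ] [0.5429 0.3753 0.036 ]
bolt [0.5032 0.3589 0.041 ] 7.794597687441416e-05 [0.5042 0.3587 0.037 ] [0.5056 0.3563 0.037 ]
spbolt [0.3595 0.2415 0.0407] 4.3696431116214224e-05 [0.3599 0.2409 0.037 ] [0.361  0.2385 0.037 ]
sptop [0.3957 0.2624 0.0903] 3.810344334579889e-05 [0.3964 0.2616 0.085 ] [0.3983 0.2579 0.085 ]
[0.5871 0.3462 0.013 ]
[0.5063 0.2746 0.013 ]
[0.3533 0.4495 0.013 ]
[0.4353 0.5228 0.013 ]
[0.4341 0.5191 0.013 ]
[0.3534 0.4462 0.013 ]
[0.4076 0.1348 0.067 ]
```

The rows are not in the units I measure in: shifts go in shares of 0.2 m and turns go in shares of 180 degrees. I convert before sending: 0.045 m is 0.225, -0.032 m is -0.16.

Call:
{"fn": "inch_along", "kwargs": {"moves": [[0.085,[0.225,-0.16,0],0],[0.085,[0.225,-0.16,0],0],[0.085,[0.225,-0.16,0],0],[0.085,[0.225,-0.16,0],0],[0.085,[0.225,-0.16,0],0],[0.085,[0.225,-0.16,0],0],[0.085,[0.225,-0.16,0],0],[0.085,[0.225,-0.16,0],0],[0.085,[0.225,-0.16,0],0],[0.085,[0.225,-0.16,0],0]], "grip_force": 60}}

```text
clock: 1.4
tool_pos: [0.5484, -0.1044, 0.2503]
tcp_rot: [[0.904, 0.427, -0.0], [0.427, -0.904, -0.0], [-0.0, 0.0, -1.0]]
ft_force: [0.3, 0.6, 1.3]
gripper_width: 0.0848
grasp_force: 0.0
```

Create s.py:
```python
from h import *
import sys
s=r.state();R=np.array(s["tcp_rot"]);p=np.array(s["tool_pos"])
print(np.round(s["joints"],1),"y az",round(np.degrees(np.arctan2(R[1,1],R[0,1])),1),"pos",p.round(4),"f",np.round(s["ft_force"],1),s["clock"])
if len(sys.argv)>3: print("tool delta",(R.T@(np.array(sys.argv[1:4],float)-p)).round(4))
```

```bash
python3 s.py .543 .377 .25
```

```text
[ 24.2   9.7 -20.2  96.1   3.5  74.8 -61.3] y az -64.7 pos [ 0.5484 -0.1044  0.2503] f [0.3 0.6 1.3] 1.4
tool delta [ 2.008e-01 -4.375e-01  2.000e-04]
```

Converted, -0.044 m is -0.22, 0.02 m is 0.1.

Call:
{"fn": "inch_along", "kwargs": {"moves": [[0.085,[0.1,-0.22,0],0],[0.085,[0.1,-0.22,0],0],[0.085,[0.1,-0.22,0],0],[0.085,[0.1,-0.22,0],0],[0.085,[0.1,-0.22,0],0],[0.06,[0.1,-0.22,0],0],[0.05,[0.1,-0.22,0],0],[0.05,[0.1,-0.22,0],0],[0.05,[0.1,-0.22,0],0],[0.05,[0.1,-0.22,0],0]]}}

```text
clock: 2.65
tool_pos: [0.5405, 0.3786, 0.25]
tcp_rot: [[0.904, 0.427, -0.0], [0.427, -0.904, -0.0], [-0.0, 0.0, -1.0]]
ft_force: [1.1, 0.4, 1.1]
gripper_width: 0.05
grasp_force: 0.0
```

Run:
```python
from h import *;import cv2
T=np.array(r.camera_params("wrist")["camera_from_world"]);im=r.read_camera("wrist");K=np.array(r.camera_params("wrist")["mtx"])
cv2.imwrite("pics/w1.png",im[:,:,::-1])
for P in((.543,.377,.085),(.543,.377,.036),(.5047,.3585,.037)):
    c=(T@[*P,1])[:3];th=np.arctan2(np.hypot(*c[:2]),c[2]);print((K[:2,2]+K[0,0]*th*c[:2]/np.hypot(*c[:2])).round(1))
np.savez("w1.npz",T=T,K=K)
```

```bash
python3 s.py .543 .377 .25
```

```text
[286.9 196.2]
[286.6 186.1]
[286.8 224.8]
[ -13.5   24.4  -35.5   80.6   13.9   79.4 -113.4] y az -64.3 pos [0.5374 0.3857 0.2496] f [-4.6  2.1  0. ] 2.7
tool delta [ 0.0013  0.0102 -0.0005]
```

View pics/w1.png

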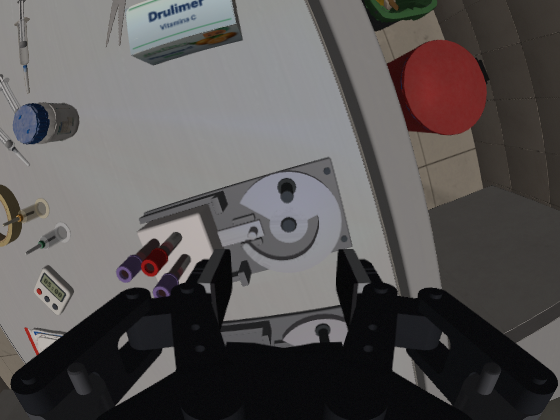

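The wrist view agrees: post at about (287,188) and bolt at (288,225), within about 1–2 px of where I predicted them. Next I settle and go down.

Converted, 0.04 m is 0.2.

Call:
{"fn": "inch_along", "kwargs": {"moves": [[0.05,[0,0,0.2],0],[0.05,[0,0,0.2],0],[0.05,[0,0,0],0]]}}

```text
clock: 3.08
tool_pos: [0.5391, 0.3758, 0.1669]
tcp_rot: [[0.904, 0.428, -0.005], [0.428, -0.904, -0.004], [-0.006, 0.001, -1.0]]
ft_force: [0.2, 0.7, 0.7]
gripper_width: 0.0501
grasp_force: 0.0
```

```bash
python3 s.py .543 .377 .068
```

```text
[ -13.3   27.1  -34.4   86.9   15.7   71.3 -114.5] y az -64.7 pos [0.5391 0.3758 0.1669] f [0.2 0.7 0.7] 3.075
tool delta [0.0047 0.0004 0.0989]
```

Converted, 0.03 m is 0.15, 0.004 m is 0.02.

Call:
{"fn": "inch_along", "kwargs": {"moves": [[0.05,[0.02,0,0.15],0],[0.05,[0,0,0.15],0],[0.05,[0,0,0.125],0],[0.05,[0,0,0.075],0],[0.05,[0,0,0],0],[0.05,[0,0,0],0]]}}

```text
clock: 3.82
tool_pos: [0.5448, 0.3797, 0.0719]
tcp_rot: [[0.904, 0.427, 0.001], [0.427, -0.904, 0.001], [0.002, -0.0, -1.0]]
ft_force: [1.4, -0.1, 0.5]
gripper_width: 0.0501
grasp_force: 0.0
```

```bash
python3 s.py .543 .377 .068;  python3 - <<'E'
from h import *;import cv2
cv2.imwrite("pics/w2.png",r.read_camera("wrist")[:,:,::-1][120:420,100:500])
E
```

```text
[ -14.6   32.6  -32.6   91.1   19.2   61.9 -116.9] y az -64.7 pos [0.5448 0.3797 0.0719] f [ 1.4 -0.1  0.5] 3.825
tool delta [-0.0028  0.0016  0.0039]
```

View pics/w2.png

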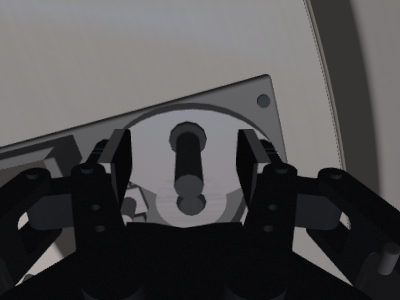

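The post stands midway between the pads (about (188,160) in the crop). I'll close on it.

Converted, 0.003 m is 0.015, -0.0025 m is -0.0125.

Call:
{"fn": "inch_along", "kwargs": {"moves": [[0.05,[-0.0125,0.005,0.015],0],[0,[0,0,0],0],[0,[0,0,0],0],[0,[0,0,0],0],[0,[0,0,0],0],[0,[0,0,0],0]], "grip_force": 60}}

```text
clock: 4.62
tool_pos: [0.5424, 0.3771, 0.0676]
tcp_rot: [[0.904, 0.428, 0.0], [0.428, -0.904, -0.0], [0.0, 0.0, -1.0]]
ft_force: [-1.0, -1.4, 4.5]
gripper_width: 0.0104
grasp_force: 58.4
```

```bash
python3 s.py
```

Run:
```python
from h import *
R=np.array(r.state()["tcp_rot"]);p=np.array(r.state()["tool_pos"]);c=np.array([.5047,.3585])
print("start rel axis",np.hypot(*(p[:2]-c)),np.degrees(np.arctan2(*(p[:2]-c)[::-1])))
a0=26.;A=np.radians(np.linspace(a0,-144,18));q=np.c_[np.cos(A),np.sin(A)]*.042
for a,d in zip(np.degrees(A)[1:],np.diff(q,axis=0)@R[:2,:2]):print(round(a),d.round(4))
```

```text
[ -14.4   32.5  -32.6   91.7   19.3   61.5 -116.9] y az -64.7 pos [0.5424 0.3771 0.0676] f [-1.  -1.4  4.5] 4.625
start rel axis 0.042060504653131846 26.254204908705542
16 [-0.0006  0.0073]
6 [-0.0018  0.0071]
-4 [-0.003   0.0067]
-14 [-0.0041  0.006 ]
-24 [-0.0051  0.0052]
-34 [-0.0059  0.0043]
-44 [-0.0066  0.0032]
-54 [-0.007  0.002]
-64 [-0.0073  0.0007]
-74 [-0.0073 -0.0006]
-84 [-0.0071 -0.0018]
-94 [-0.0067 -0.003 ]
-104 [-0.006  -0.0041]
-114 [-0.0052 -0.0051]
-124 [-0.0043 -0.0059]
-134 [-0.0032 -0.0066]
-144 [-0.002 -0.007]
```

The grip puts the post 42.06 mm from the axis, which matches the stated 42 mm. Starting the swing.

Converted, 0.0073 m is 0.0365, 0.0071 m is 0.0355.

Call:
{"fn": "inch_along", "kwargs": {"moves": [[0,[-0.003,0.0365,0],0],[0,[-0.009,0.0355,0],0],[0,[-0.015,0.0335,0],0],[0,[-0.0205,0.03,0],0],[0,[-0.0255,0.026,0],0],[0,[0,0,0],0]]}}

```text
clock: 5.38
tool_pos: [0.5425, 0.342, 0.0676]
tcp_rot: [[0.904, 0.428, -0.0], [0.428, -0.904, 0.001], [0.0, -0.001, -1.0]]
ft_force: [-2.4, 1.4, 4.3]
gripper_width: 0.0108
grasp_force: 60.1
```

Create k.py:
```python
from h import *
s=r.state();R=np.array(s["tcp_rot"]);v=np.array(s["tool_pos"])[:2]-[.5047,.3585]
print("rad",np.hypot(*v).round(4),"ang",np.degrees(np.arctan2(v[1],v[0])).round(1),"tool force",(R.T@s["ft_force"]).round(1))
```

```bash
python3 k.py
```

```text
rad 0.0413 ang -23.5 tool force [-1.5 -2.3 -4.3]
```

Converted, -0.0073 m is -0.0365, -0.0071 m is -0.0355.

Call:
{"fn": "inch_along", "kwargs": {"moves": [[0,[-0.0295,0.0215,0],0],[0,[-0.033,0.016,0],0],[0,[-0.035,0.01,0],0],[0,[-0.0365,0.0035,0],0],[0,[-0.0365,-0.003,0],0],[0,[-0.0355,-0.009,0],0],[0,[0,0,0],0]]}}

```text
clock: 6.25
tool_pos: [0.5109, 0.3131, 0.0676]
tcp_rot: [[0.905, 0.424, 0.002], [0.424, -0.905, -0.004], [-0.0, 0.005, -1.0]]
ft_force: [3.9, -9.5, 6.7]
gripper_width: 0.0106
grasp_force: 60.5
```

```bash
python3 k.py
```

```text
rad 0.0458 ang -82.3 tool force [-0.5 10.3 -6.6]
```

Run:
```python
from h import *;import cv2
cv2.imwrite("pics/w3.png",r.read_camera("wrist")[:,:,::-1][120:420,100:500])
```

```bash
python3 k.py; python3 s.py
```

```text
rad 0.0458 ang -82.2 tool force [-0.3 10.1 -6.9]
[  -8.8   26.3  -33.6  100.8   17.1   58.1 -113.7] y az -64.9 pos [0.5109 0.3131 0.0676] f [ 4.  -9.2  7. ] 6.3
```

View pics/w3.png

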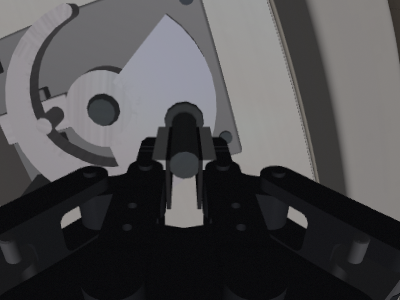

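The post is still gripped but has slipped about 9 mm along the pads towards tool +x: base at (184,112) against (188,135) before. The handle now stands at about -70°. I'll open, recentre, turn the fingers to the tangent and regrip.

Converted, 0.009 m is 0.045, -0.002 m is -0.01, -10 degrees is -0.0556.

Call:
{"fn": "inch_along", "kwargs": {"moves": [[0.05,[0,0,0],0],[0.05,[0,0,0],0],[0.05,[0.045,-0.01,0],0],[0.05,[0,0,0],-0.0556],[0.05,[0,0,0],-0.0556],[0.05,[0,0,0],-0.0556],[0.05,[0,0,0],-0.0556],[0.05,[0,0,0],-0.0556],[0.05,[0,0,0],0],[0.05,[0,0,0],0]], "grip_force": 100}}

```text
clock: 7.55
tool_pos: [0.5164, 0.3229, 0.0673]
tcp_rot: [[0.257, 0.966, -0.0], [0.966, -0.257, 0.0], [0.0, -0.0, -1.0]]
ft_force: [-0.6, -0.6, 0.4]
gripper_width: 0.0499
grasp_force: 0.0
```

```bash
python3 k.py; python3 s.py
```

Run:
```python
from h import *;import cv2
cv2.imwrite("pics/w4.png",r.read_camera("wrist")[:,:,::-1][100:420,100:500])
```

```text
rad 0.0375 ang -71.8 tool force [-0.7 -0.5 -0.4]
[ -2.2  30.1 -43.3  99.1  23.4  60.2 -68.5] y az -14.9 pos [0.5164 0.3229 0.0673] f [-0.6 -0.6  0.4] 7.55
```

View pics/w4.png

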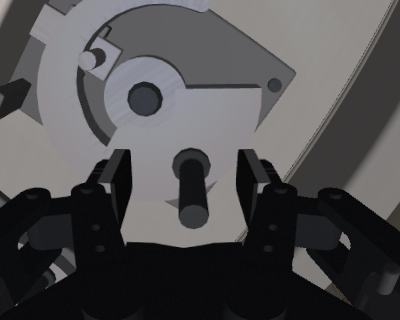

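The post is now about 3–4 mm towards tool -x of pad centre: base (191,160), top (193,214). I'll shift and close.

Converted, -0.004 m is -0.02, 0.001 m is 0.005.

Call:
{"fn": "inch_along", "kwargs": {"moves": [[0.05,[-0.02,0.005,0],0],[0,[0,0,0],0],[0,[0,0,0],0],[0,[0,0,0],0],[0,[0,0,0],0],[0,[0,0,0],0]], "grip_force": 100}}

```text
clock: 8.35
tool_pos: [0.5168, 0.3182, 0.0676]
tcp_rot: [[0.254, 0.967, 0.001], [0.967, -0.254, -0.0], [-0.0, 0.001, -1.0]]
ft_force: [1.2, -4.4, 4.9]
gripper_width: 0.0092
grasp_force: 97.5
```

```bash
python3 k.py;  python3 - <<'E'
from h import *
s=r.state();R=np.array(s["tcp_rot"]);v=np.array(s["tool_pos"])[:2]-[.5047,.3585]
a0=np.degrees(np.arctan2(v[1],v[0]))
A=np.radians(np.r_[a0,np.arange(-82,-146,-9)]);q=np.c_[np.cos(A),np.sin(A)]*.042
for a,d in zip(np.degrees(A)[1:],np.diff(q,axis=0)@R[:2,:2]):print(round(a),d.round(4))
E
```

```text
rad 0.0421 ang -73.4 tool force [-4.   2.3 -4.9]
-82 [-0.0029 -0.0056]
-91 [-0.0021 -0.0063]
-100 [-0.0011 -0.0065]
-109 [-0.     -0.0066]
-118 [ 0.001  -0.0065]
-127 [ 0.002  -0.0063]
-136 [ 0.003  -0.0059]
-145 [ 0.0039 -0.0053]
```

Converted, -0.0066 m is -0.033, -0.0065 m is -0.0325.

Call:
{"fn": "inch_along", "kwargs": {"moves": [[0,[-0.0145,-0.028,0],0],[0,[-0.0105,-0.0315,0],0],[0,[-0.0055,-0.0325,0],0],[0,[0,-0.033,0],0],[0,[0.005,-0.0325,0],0],[0,[0,0,0],0]]}}

```text
clock: 9.1
tool_pos: [0.485, 0.3201, 0.0676]
tcp_rot: [[0.255, 0.967, 0.001], [0.967, -0.255, -0.002], [-0.002, 0.001, -1.0]]
ft_force: [0.5, -6.9, 8.6]
gripper_width: 0.0096
grasp_force: 99.6
```

```bash
python3 k.py
```

```text
rad 0.0431 ang -117.2 tool force [-6.5  2.2 -8.6]
```

Converted, -0.0063 m is -0.0315, -0.0059 m is -0.0295.

Call:
{"fn": "inch_along", "kwargs": {"moves": [[0,[0.01,-0.0315,0],0],[0,[0.015,-0.0295,0],0],[0,[0,0,0],0]]}}

```text
clock: 9.48
tool_pos: [0.475, 0.33, 0.0677]
tcp_rot: [[0.254, 0.967, 0.002], [0.967, -0.254, 0.001], [0.002, 0.002, -1.0]]
ft_force: [5.9, 0.1, 1.1]
gripper_width: 0.0101
grasp_force: 98.7
```

```bash
python3 k.py
```

```text
rad 0.0411 ang -136.2 tool force [ 1.6  5.7 -1. ]
```

Call:
{"fn": "inch_along", "kwargs": {"moves": [[0,[0.0075,-0.01,0],0],[0,[0.005,-0.0075,0],0],[0,[0,0,0],0]]}}

```text
clock: 9.85
tool_pos: [0.4742, 0.3309, 0.0677]
tcp_rot: [[0.257, 0.966, 0.004], [0.967, -0.257, -0.001], [-0.0, 0.004, -1.0]]
ft_force: [10.8, -5.9, 1.8]
gripper_width: 0.0101
grasp_force: 98.9
```

```bash
python3 k.py
```

```text
rad 0.0411 ang -137.8 tool force [-3.  11.9 -1.8]
```

Converted, -0.003 m is -0.015, -0.002 m is -0.01.

Call:
{"fn": "inch_along", "kwargs": {"moves": [[0,[0.01,-0.015,0],0],[0,[0.005,-0.01,0],0],[0,[0,0,0],0],[0,[0,0,0],0]]}}

```text
clock: 10.35
tool_pos: [0.4741, 0.3311, 0.0677]
tcp_rot: [[0.261, 0.965, 0.008], [0.965, -0.261, -0.005], [-0.003, 0.009, -1.0]]
ft_force: [21.9, -17.4, 1.7]
gripper_width: 0.0099
grasp_force: 99.4
```

```bash
python3 k.py
```

Run:
```python
from h import *;import cv2
cv2.imwrite("pics/w5.png",r.read_camera("wrist")[:,:,::-1][60:420,100:500])
cv2.imwrite("pics/t5.png",cv2.resize(r.read_camera("scene")[:,:,::-1][150:290,220:420],(800,560)))
```

```text
rad 0.0411 ang -138.2 tool force [-11.1  25.7  -1.4]
```

View pics/w5.png

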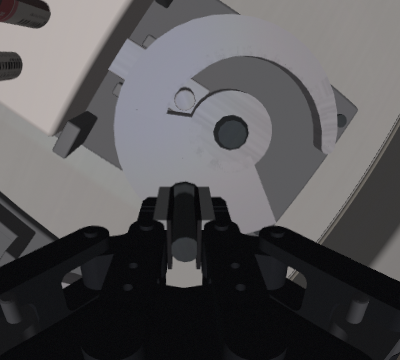

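This is the hard stop: 28 N with no further travel, and the stud at (184,98) is deep in the slot. I'll ease off, open and rise.

Converted, -0.05 m is -0.25, -0.04 m is -0.2.

Call:
{"fn": "inch_along", "kwargs": {"moves": [[0,[-0.0125,0.0175,0],0],[0.04,[0,0,0],0],[0.05,[0,0,0],0],[0.05,[0,0,0],0],[0.05,[0,0,-0.1],0],[0.05,[0,0,-0.2],0],[0.05,[0,0,-0.25],0],[0.05,[0,0,-0.25],0],[0.05,[-0.15,0,-0.15],0],[0.05,[0,0,0],0]]}}

```text
clock: 11.7
tool_pos: [0.463, 0.3044, 0.2612]
tcp_rot: [[0.255, 0.967, 0.005], [0.967, -0.255, 0.001], [0.002, 0.005, -1.0]]
ft_force: [0.3, -0.0, -0.3]
gripper_width: 0.0499
grasp_force: 0.0
```

Run:
```python
from h import *;import cv2
T=np.array(r.camera_params("wrist")["camera_from_world"]);K=np.array(r.camera_params("wrist")["mtx"]);im=r.read_camera("wrist");c=(np.array([.5047,.3585,.036,1]));
for P in((.5047,.3585,.037),(.4729,.3311,.085),(.4729,.3311,.036)):
    c=(T@[*P,1])[:3];h=np.hypot(*c[:2]);print((K[:2,2]+K[0,0]*np.arctan2(h,c[2])*c[:2]/h).round(1))
cv2.imwrite("pics/w6.png",im[:,:,::-1])
```

```text
[307.6 128.6]
[285.7 166.1]
[285.2 160.6]
```

View pics/w6.png

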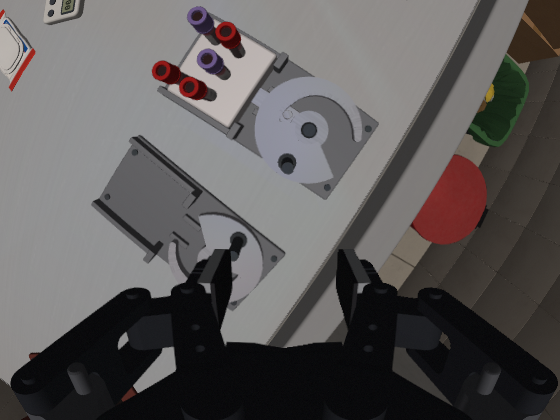

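The handle stayed at its end position: post at (287,163) against (285.5,163) predicted. The block sits against both stops, at (281,62) and (235,130), and the spare handle is unmoved.

```bash
python3 -c "
from cell import r
print(r.close_job())"
```

```text
the job is handed in; nothing more can be done
None
```

The block is locked in its dock: its handle was swung clockwise to the hard stop and released, the block sits against its stops, the spare handle was not touched, and the job was handed in at about 12 s.

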